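# Set a panel on the saw board for a 30 mm trim

### The job

Get the plain hardboard panel ready for sawing: with the fingers, push it back flat against the saw board's fence and slide it along the fence until it overhangs the board's metal-edged end by 30 mm, so that the pencilled cut line lies over the edge. Then press the raised hold-down bar down until its pad bears on the panel. Push and press only, lifting nothing, and leave the tape, tin, pencil and eraser where they lie.

Things in the scene. Friction and masses are not known exactly. Their poses are not given: they have to be found in the camera images.
- saw_board: Plywood saw board, fixed; bed 220 (x) by 300 (y) mm, its top 24 mm above the worktop. Origin: centre of the underside, on the worktop. Own axes (board turned up to 0.2 rad): +x to the wooden fence on the far side (face at x = +85 mm, 18 mm high, 25 thick), -y to the metal-edged sawing end. A rule flush in the near margin has 10 mm ticks from that end.
- panel: Off-white hardboard panel lying on the bed, 120 (x) by 150 (y) by 12 mm, 0.11 to 0.2 kg. Origin: centre of its underside; its axes are the board's but for a turn of up to 0.2 rad. Seated on the fence its origin is at board x = +25 mm; with 30 mm overhang at board y = -105 mm. It starts wholly on the bed, at board x -10 to +10, y -15 to +25 mm.
- cut_line (a point): Middle of the pencil line on the panel's top face, drawn along the panel's x, 30 mm from its -y edge (panel frame 0, -45, 12 mm). Same axes as the panel.
- board_edge (a point): Middle of the top edge of the board's metal-edged sawing end (board frame 0, -150, 24 mm). Same axes as the board.
- hold_bar (a joint): Angle of the hold-down bar about its pin, rad: 0 = level, pad on the 12 mm panel; starts raised 0.75 to 0.95, grows upward to a stop at 1.2. A spring nearly balances the bar: between 0.6 and 0.95 it stays where left, from below about 0.5 it sinks shut slowly by its own weight and stays down, above 1.0 it rises to the stop. 1 to 3 N down on the grip moves it.
- bar_grip (a point): Middle of the top face of the bar's black rubber grip, 200 mm from the pin along the bar; moves with the bar. Bar: steel, 28 mm wide, 14 thick, pointing from the pin to the board's -x; grip 30 wide, 75 long, ends 237 mm from the pin. Level, the grip's top is 59 mm above the worktop. A 60 mm long, 8 mm high rubber pad under the bar, its middle 75 mm from the pin.
- masking_tape: Roll of masking tape lying flat, 98 mm across, 24 high; origin centre of underside. Bystander.
- charcoal_tin: Long flat tin, 37 x 190 x 24 mm; origin centre of underside. Bystander.
- pencil: Pencil lying down, 172 mm long (x), 8 thick; origin at its middle, underside. Bystander.
- eraser: Eraser, 23 x 42 x 13 mm; origin centre of underside. Bystander.
- bar_pin (a point): Middle of the bar's hinge pin, over the fence at the sawing end: board frame x +97.5, y -127, z 51 mm. The pin lies along the board's y. Same axes as the board. Raised, the bar's free end stands 0.20 to 0.26 m above the worktop over the sawing end: pass well above it or round it.

How it is judged:
By the outcome, as a careful person would: the job done as asked, in the order asked, and still so for the second after the job is handed in, with the robot touching nothing.
It also fails if it takes over 72 s, if anything falls off the work surface, if the arm or the gripper's body presses on something with over 40 N, if the wrist force passes 120 N, or if a joint passes its speed limit or range.

### The arm

A 6-joint arm with a two-finger parallel gripper is mounted at the origin on a cart in front of the work surface, level with it; the furniture and walls round the work are solid. World frame = base frame: x ahead of the robot, y to its left, z up, the work surface at z = 0. Lengths are in m, angles in degrees, forces in N, time in s.
With the tool pointing down it reaches from about 0.25 to 0.725 m from the base axis. Payload 9.7 kg.
Tool frame: the origin (TCP) lies midway between the tips of the shut fingers; the grasp point (between the pads) lies 19 mm behind it; z points along the fingers, y is the line along which they close (so a half turn about z gives the same grasp; the last joint's range is limited). The gripper opens to 85 mm and grips with 20 to 120 N. Pads are 22 mm wide; open, the fingers measure 114 mm over their backs; the gripper's body (76 mm by 85 mm) begins 54 mm behind the grasp point. The pads swing forward as they close: fully open they stand 13 mm farther back than shut.
Start: joints at [64.4, 4.979, 10.078, 95.1, 0, 90], TCP at [0.238, 0.496, 0.197] pointing down, gripper open.
Joint ranges: [-179.16, 179.16], [-48.56, 103.87], [-65.8, 70.77], [-126.05, 130.52], [-82.76, 87.17], [-180, 180]. Speed limits (degrees/s): [127.2, 127.2, 147.25, 180, 180, 180].

### API

Orientations are given as [roll, pitch, yaw] about the fixed x, y, z axes, in that order (R = Rz(yaw) Ry(pitch) Rx(roll)).
In Python, from workcell import * gives the robot as it stands.
- The arm moves only by the tool servo_tool, never from a script. Its argument "moves" is a list of rows, each a list of 4 numbers: the shift along the world's x, y, z in cm, then the turn about the world's z in rad. A call has 1 to 20 rows; each row is the pose to reach, as a shift and turn from the pose commanded when the call began; what a row does not reach only later rows make up. A row lasts 1/12 s, in which the tool goes at most 41.7 mm and 7.16 degrees, less where a joint would pass 70% of its speed; a pose out of reach is approached as far as the arm can. A call with a gripper value outside its range is refused whole. "claw" is the closure, from 0 (fully open) to 1 (shut), set as the call begins (left out, the last holds). The fingers move at their own pace and stop on an object; "force" is the grip in N (left out, the last holds). Time passes only in rows, so rows that repeat a pose let the fingers close. It gives the time, the measured TCP pose, the force, the opening and the grip force at its end, in the units of the state.
- get_obs(): the state, without advancing time (a new reading comes with each control period).
- camera(name): name is "scene" or "side" or "wrist"; returns the picture (420x560x3 uint8, red, green, blue); there is no depth.
- get_calibration(name): a dict with "fx", "fy", "cx", "cy" (pixels), "rvec" (rotation vector, rad) and "tvec" (3), from world to camera coordinates, as OpenCV has them; the wrist camera has in their place "tool_from_camera" (4x4, takes a point from camera to tool coordinates, whose origin is the TCP and whose axes are the flange's). Camera axes: x right, y down, z forward; pixel columns grow to the right and rows downward; lengths in m; the calibration is good to about 2 mm. A picture is of the moment at which its call begins: read the wrist's pose just before it. get_calibration takes no time and is no camera call.
- job_done(): hands the job in; it is judged then, once.
The state is a dict: "time": time; "q": joint angles; "qd": joint speeds; "joint_efforts": joint torques, N m; "ee_pos": TCP position; "tcp_rot": TCP orientation; "wrist_force": force on the tool from outside, world axes, zero at the start; "torque": the same for the moment, N m; "opening": finger opening in m; "grasp_force": force on a finger pad.
Only numpy, scipy, OpenCV 4.12 (cv2) and the standard library are available. Lean on these libraries where they do the work, as an engineer would, in place of code of your own. Each camera call takes 0.05 s, during which the arm holds its last target. There are 200 camera calls.

## Working session

There is one attempt and no reset: what is moved stays moved. The work goes in short steps, Python scripts to look and compute and a tool call to move; the robot and the scene stay as the last step left them, time stands still between calls to the robot, and variables do not carry over. Pictures are saved under pics/ and viewed, at most 10 in all, crops included, and the job is handed in when it is done.

Besides the shell and the picture viewer there is one more tool, called after "Call:" in YAML: its name, and indented under it one key for each argument. servo_tool: Moves the arm, as the interface text tells. Its arguments: {"type":"object","properties":{"moves":{"type":"array","items":{"type":"array","items":{"type":"number"}}},"claw":{"type":"number"},"force":{"type":"number"}},"required":["moves"]}

```bash
mkdir -p pics
python3 - <<'E'
from workcell import *
import cv2
for n in("scene","side"):
    cv2.imwrite(f"pics/{n}0.png",cv2.resize(camera(n)[:,:,::-1],(784,588),interpolation=cv2.INTER_CUBIC))
    print(n,get_calibration(n))
o=get_obs();print(o["time"],o["ee_pos"],o["tcp_rot"],o["opening"])
E
```

```text
scene {'fx': 442.42549447210155, 'fy': 442.42549447210155, 'cx': 276.8755191316262, 'cy': 204.60846416982997, 'rvec': array([ 2.22394975, -1.11484326,  0.41864083]), 'tvec': array([-0.281362  ,  0.38580905,  0.91054441])}
side {'fx': 500.2580833949558, 'fy': 500.2580833949558, 'cx': 277.77086985331823, 'cy': 209.45283699023813, 'rvec': array([ 2.42508188, -1.10159889,  0.27458983]), 'tvec': array([-0.31789652,  0.40710193,  1.08630356])}
0.1 [0.23755056 0.49579247 0.19615646] [-1.79932867e+02  1.23113714e-03  1.54400457e+02] 0.08495354334935835
```

View pics/scene0.png

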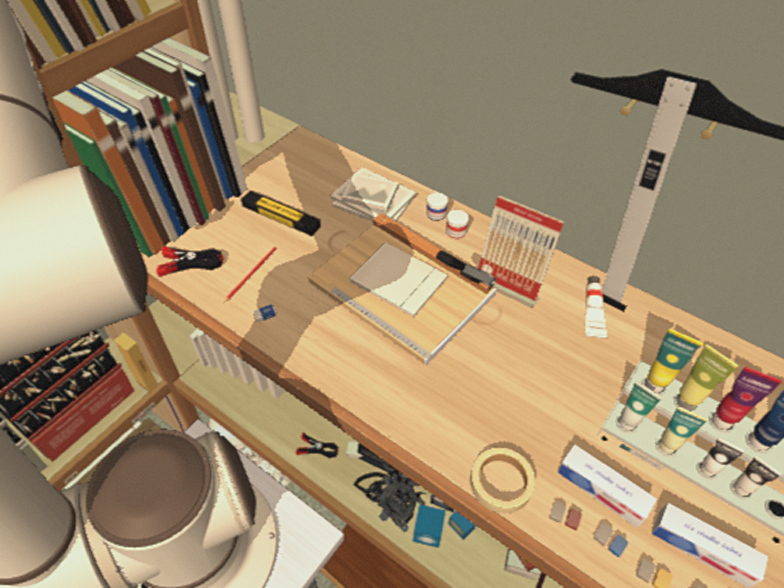

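View pics/side0.png

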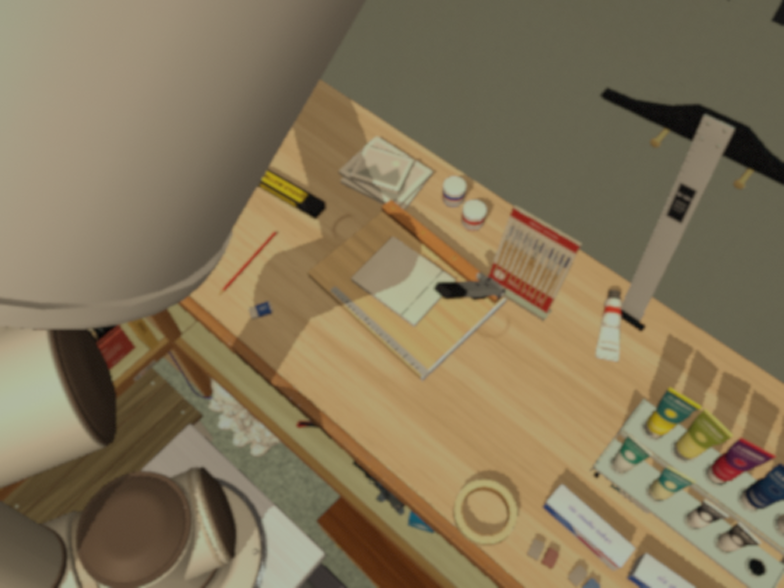

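The scene view shows the board with corners near (311,277), (429,357), (495,291) and (377,217). The panel lies in its middle, pencil line toward the metal end, and the raised bar is above the far right end. I'll zoom in for precise corners.

Run:
```python
from workcell import *
import cv2
for n,(x,y) in(("scene",(213,148)),("side",(213,140))):
    im=camera(n)[y:y+115,x:x+155,::-1]
    im=cv2.resize(im,None,fx=5,fy=5,interpolation=cv2.INTER_CUBIC)
    for k in range(0,155,20):cv2.putText(im,str(x+k),(k*5,10),0,.4,(0,0,255));cv2.line(im,(k*5,12),(k*5,18),(0,0,255))
    for k in range(0,115,20):cv2.putText(im,str(y+k),(0,k*5+4),0,.4,(0,0,255))
    cv2.imwrite(f"pics/{n}1.png",im)
```

```text
(no output)
```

View pics/scene1.png

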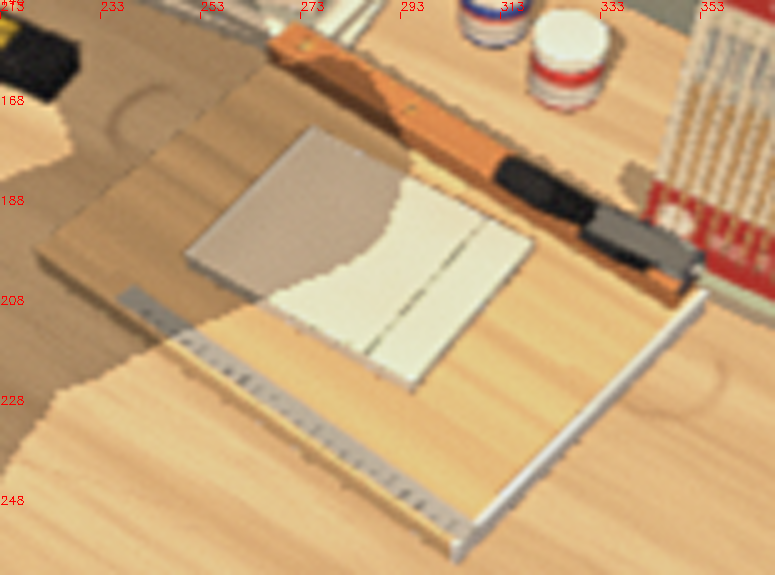

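View pics/side1.png

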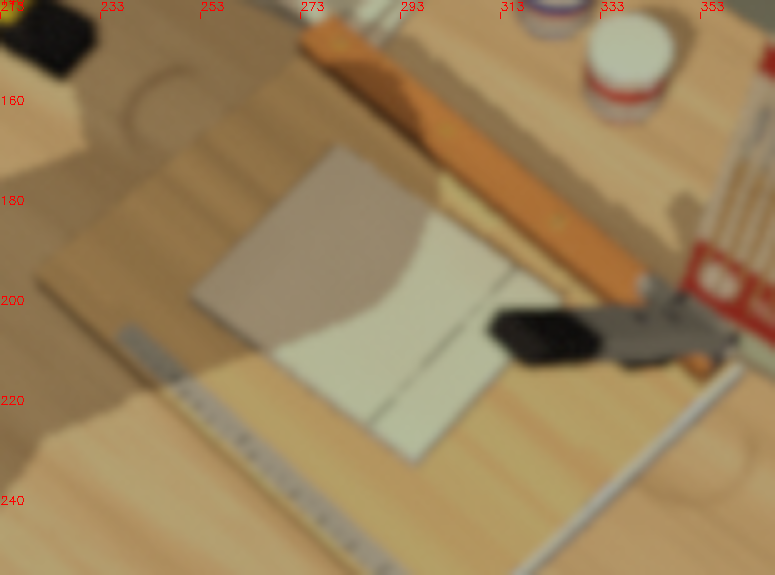

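Scene crop: board corners (38,252), (455,545), (706,292); panel corners (313,126), (187,254), (412,382), (534,241); grip about (500..592, 175..205). Side crop: panel corners (338,145), (190,297), (415,465), grip end (490,330). Fitting poses now.

```bash
cat > h.py <<'E'
import numpy as np,cv2
from workcell import *
from scipy.optimize import least_squares
C={n:get_calibration(n) for n in("scene","side")}
def proj(n,P):
    c=C[n];K=np.array([[c["fx"],0,c["cx"]],[0,c["fy"],c["cy"]],[0,0,1]])
    return cv2.projectPoints(np.array(P,float).reshape(-1,1,3),c["rvec"],c["tvec"],K,None)[0][:,0]
def tw(p,L):
    c,s=np.cos(p[2]),np.sin(p[2]);L=np.atleast_2d(np.array(L,float))
    return np.c_[p[0]+c*L[:,0]-s*L[:,1],p[1]+s*L[:,0]+c*L[:,1],L[:,2]]
def un(n,u):
    x,y=dict(scene=(213,148),side=(213,140))[n]
    return (np.array(u,float)+.5)/5-.5+[x,y]
def fit(d,p0):
    f=lambda p:np.concatenate([(proj(n,tw(p,L))-u).ravel() for n,L,u in d])
    r=least_squares(f,p0,loss="soft_l1");return r.x,np.round(r.fun,1)
E
python3 - <<'E'
from h import *
z=.024
b,r=fit([("scene",[[-.11,.15,z],[-.11,-.15,z],[.11,-.15,z]],un("scene",[[38,252],[455,545],[706,292]])),("side",[[-.11,.15,z]],un("side",[[37,280]]))],[.5,0,0])
print("board",b,r)
z=.036
p,r=fit([("scene",[[.06,.075,z],[-.06,.075,z],[-.06,-.075,z],[.06,-.075,z],[-.06,-.045,z],[.06,-.045,z]],un("scene",[[313,126],[187,254],[412,382],[534,241],[368,353],[487,220]])),("side",[[.06,.075,z],[-.06,.075,z],[-.06,-.075,z],[-.06,-.045,z]],un("side",[[338,145],[190,297],[415,465],[369,424]]))],[.5,0,0])
print("panel",p,r)
c,s=np.cos(b[2]),np.sin(b[2]);d=p[:2]-b[:2]
print("panel in board mm",1e3*np.array([c*d[0]+s*d[1],-s*d[0]+c*d[1]]),p[2]-b[2])
for a in(.75,.85,.95):
    def bp(l,h):return tw(b,[[.0975-l*np.cos(a)-h*np.sin(a),-.127,.051-l*np.sin(a)+0*h if 0 else .051+l*np.sin(a)*1+h*np.cos(a)]])
    P=np.vstack([bp(.237,.008),bp(.162,.008),bp(.2,.008)])
    print(a,P[2].round(3),(5*(proj("scene",P)-[213,148])).round().tolist(),(5*(proj("side",P)-[213,140])).round().tolist())
np.save("b.npy",b);np.save("p.npy",p)
E
```

```text
board [ 0.58214134  0.04845756 -0.06700843] [-0.8 -0.2  1.3  0.9  0.9  0.1 -1.4 -1.8]
panel [0.58380828 0.05572953 0.02404823] [ 0.   0.3 -0.3  0.5  0.6  0.3  0.4  0.3 -0.1  0.8  0.6 -0.3 -0.2 -0.5
 -0.5 -0.8 -0.  -1.1 -0.2  0.3]
panel in board mm [1.17628597 7.36726598] 0.0910566533671254
0.75 [ 0.519 -0.075  0.193] [[484.0, 233.0], [548.0, 238.0], [517.0, 236.0]] [[466.0, 390.0], [547.0, 367.0], [507.0, 378.0]]
0.85 [ 0.533 -0.076  0.207] [[509.0, 187.0], [564.0, 210.0], [537.0, 199.0]] [[495.0, 347.0], [565.0, 340.0], [531.0, 343.0]]
0.95 [ 0.548 -0.077  0.218] [[537.0, 142.0], [582.0, 182.0], [560.0, 163.0]] [[527.0, 304.0], [586.0, 312.0], [557.0, 308.0]]
```

Run:
```python
from h import *
b=np.load("b.npy");o=get_obs()
for L in([-.097,.007,0],[-.046,.007,0],[.014,.11,0],[.014,-.019,0]):
    w=tw(b,[L])[0];print(L,w.round(4),((w[:2]-o["ee_pos"][:2])*100).round(2))
```

```text
[-0.097, 0.007, 0] [0.4858 0.0619 0.    ] [ 24.83 -43.39]
[-0.046, 0.007, 0] [0.5367 0.0585 0.    ] [ 29.92 -43.73]
[0.014, 0.11, 0] [0.6035 0.1573 0.    ] [ 36.59 -33.86]
[0.014, -0.019, 0] [0.5948 0.0286 0.    ] [ 35.73 -46.73]
```

Call:
servo_tool:
  moves:
    - [2,-3,2,0.1]
    - [4,-7,3,0.2]
    - [6,-10,3,0.3]
    - [8,-14,3,0.38]
  claw: 0

```text
time: 0.53
ee_pos: [0.317, 0.3578, 0.2272]
tcp_rot: [180.0, 0.0, 176.5]
wrist_force: [1.4, 0.6, 0.2]
opening: 0.0854
grasp_force: 0.0
```

Call:
servo_tool:
  moves:
    - [1.7,-3,0,0]
    - [3.4,-6,0,0]
    - [5.1,-9,0,0]
    - [6.8,-12,0,0]
    - [8.5,-15,0,0]
    - [10.2,-18,0,0]
    - [11.9,-21,0,0]
    - [13.6,-24,-2,0]
    - [15.3,-27,-5,0]
    - [16.9,-29.6,-8,-0.006]
    - [16.9,-29.6,-12,-0.006]
    - [16.9,-29.6,-14,-0.006]
    - [16.9,-29.6,-14,-0.006]

```text
time: 1.62
ee_pos: [0.4825, 0.0616, 0.0814]
tcp_rot: [-179.9, -0.5, 175.7]
wrist_force: [-1.5, 0.5, 0.6]
opening: 0.0857
grasp_force: 0.0
```

Run:
```python
from workcell import *
import cv2
o=get_obs();print(o["q"],o["ee_pos"],o["tcp_rot"],o["wrist_force"])
cv2.imwrite("pics/w.png",camera("wrist")[:,:,::-1]);print(get_calibration("wrist"))
```

```text
[ 7.27800227e+00 -3.92398915e+00 -1.16436995e+01  8.27529156e+01
 -3.64895921e-04  1.15376045e+01] [0.48245448 0.06161353 0.08141488] [-179.90511002   -0.46300267  175.74001586] [-1.46925021  0.47252906  0.57569531]
{'fx': 292.94444429714304, 'fy': 292.94444429714304, 'cx': 285.26310311074695, 'cy': 213.0533943905443, 'tool_from_camera': array([[-8.32479788e-05, -9.56807348e-01, -2.90722706e-01,
         7.27990540e-02],
       [ 9.99998965e-01,  3.38020645e-04, -1.39881929e-03,
         2.45108626e-04],
       [ 1.43667085e-03, -2.90722522e-01,  9.56806329e-01,
        -1.75452689e-01],
       [ 0.00000000e+00,  0.00000000e+00,  0.00000000e+00,
         1.00000000e+00]])}
```

View pics/w.png

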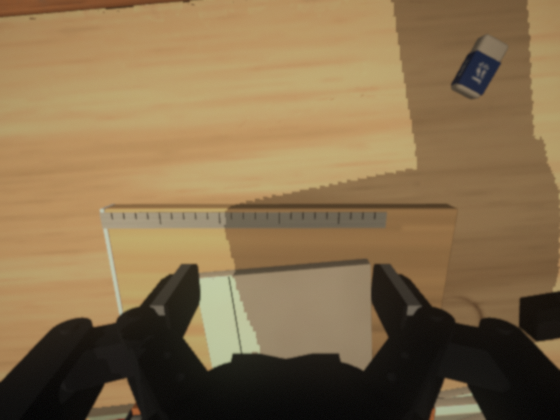

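The wrist view shows the board's near top corners at (102,207) and (456,207), and the panel's near edge from (199,277) to (369,262). I'll refine the board pose with these.

```bash
cat >> h.py <<'E'
from scipy.spatial.transform import Rotation as R
def addwrist(o,name="wrist"):
    c=dict(get_calibration("wrist"));T=np.eye(4);T[:3,:3]=R.from_euler("xyz",o["tcp_rot"],degrees=True).as_matrix();T[:3,3]=o["ee_pos"]
    M=np.linalg.inv(T@c["tool_from_camera"]);c["rvec"]=R.from_matrix(M[:3,:3]).as_rotvec();c["tvec"]=M[:3,3].copy();C[name]=c
E
python3 - <<'E'
from h import *
o=get_obs();addwrist(o);z=.024
A=("scene",[[-.11,.15,z],[-.11,-.15,z],[.11,-.15,z]],un("scene",[[38,252],[455,545],[706,292]]))
B=("wrist",[[-.11,-.15,z],[-.11,.15,z]],[[102,207],[456,207]])
for d in([A],[B],[A,B]):
    b,r=fit(d,[.5,0,0]);print(b,r)
z=.036
W=("wrist",[[-.06,-.075,z],[-.06,.075,z]],[[199,277],[369,262]])
p,r=fit([W],[.5,0,0]);print("panel",p,r)
E
```

```text
[ 0.58246924  0.05028401 -0.0722552 ] [-1.2 -0.8  0.4  0.5  0.4 -0.1]
[ 0.5865108   0.04907488 -0.07285197] [-2.1  0.2  2.   0.2]
[ 0.58626147  0.04957782 -0.07355048] [-0.1 -1.6  1.4 -0.4  1.3 -0.7 -1.5 -0.3  2.7 -0.1]
panel [0.58863554 0.05821804 0.02320902] [-3.2  0.2  2.6 -0. ]
```

Call:
servo_tool:
  moves:
    - [0,0,0,0]
    - [0,0,-2,0]
    - [0,0,-4,0]
    - [0,0,-5,0]
    - [0,0,-5,0]
    - [0,0,-5,0]

```text
time: 2.17
ee_pos: [0.4858, 0.0631, 0.0382]
tcp_rot: [180.0, 0.1, 175.9]
wrist_force: [-0.2, 0.1, 0.1]
opening: 0.0857
grasp_force: 0.0
```

Call:
servo_tool:
  moves:
    - [0,0,-1,0]
    - [0,0,-1.5,0]
    - [0,0,-1.9,0]
    - [0,0,-1.9,0]
    - [0,0,-1.9,0]

```text
time: 2.58
ee_pos: [0.4851, 0.0627, 0.0177]
tcp_rot: [-180.0, -0.0, 175.8]
wrist_force: [0.0, -0.6, -0.3]
opening: 0.0851
grasp_force: 0.0
```

Call:
servo_tool:
  moves:
    - [0.6,-0.04,0,0]
    - [1.2,-0.09,0,0]
    - [1.6,-0.12,0,0]
    - [2,-0.14,0,0]
    - [2.3,-0.17,0,0]
    - [2.6,-0.19,0,0]
    - [2.9,-0.21,0,0]
    - [3.2,-0.23,0,0]
    - [3.5,-0.25,0,0]
    - [3.8,-0.27,0,0]
    - [4.1,-0.3,0,0]
    - [4.4,-0.32,0,0]
    - [4.7,-0.34,0,0]
    - [4.7,-0.34,0,0]

```text
time: 3.75
ee_pos: [0.5328, 0.0593, 0.0177]
tcp_rot: [180.0, 0.0, 175.8]
wrist_force: [0.5, -0.2, -0.5]
opening: 0.0854
grasp_force: 0.0
```

Call:
servo_tool:
  moves:
    - [0.2,-0.01,0,0]
    - [0.3,-0.02,0,0]
    - [0.4,-0.03,0,0]

```text
time: 4.0
ee_pos: [0.5363, 0.059, 0.0178]
tcp_rot: [-180.0, -0.0, 175.8]
wrist_force: [0.5, 0.4, -0.6]
opening: 0.0855
grasp_force: 0.0
```

Run:
```python
from workcell import *
import cv2
x,y=213,148
o=get_obs();print(o["ee_pos"],o["wrist_force"])
s=camera("scene")[y:y+115,x:x+155,::-1];s=cv2.resize(s,None,fx=5,fy=5,interpolation=cv2.INTER_CUBIC)
cv2.imwrite("pics/s2.png",s)
```

```text
[0.53634388 0.05901613 0.01778316] [ 0.45437454  0.42356937 -0.63135213]
```

View pics/s2.png

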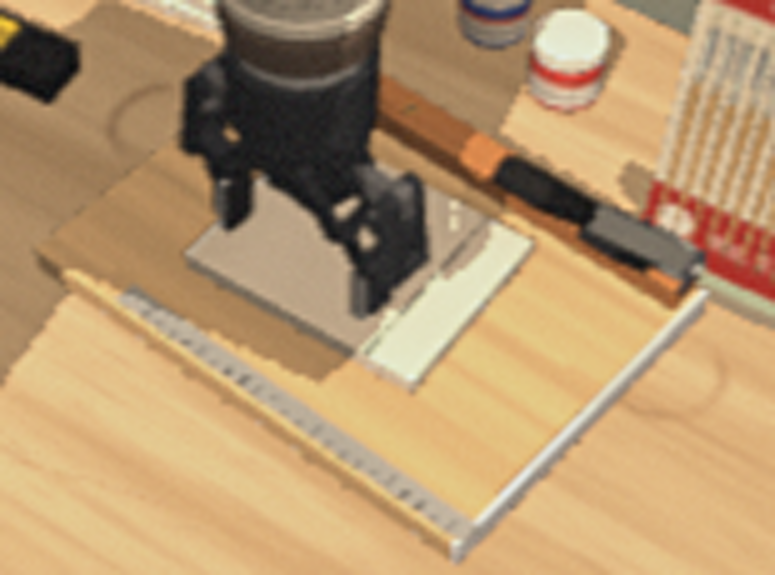

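The fingertips passed over the panel without touching it: its near corner is still at (412,382). When open, the tips stand higher than assumed, so I'll back out and lower.

Call:
servo_tool:
  moves:
    - [-2,0.14,0.3,0]
    - [-4,0.28,0.3,0]
    - [-5.1,0.37,0,0]
    - [-5.1,0.37,-0.2,0]
    - [-5.1,0.37,-0.4,0]
    - [-5.1,0.37,-0.4,0]

```text
time: 4.55
ee_pos: [0.4857, 0.0627, 0.0135]
tcp_rot: [180.0, 0.0, 175.8]
wrist_force: [0.3, 0.7, 0.5]
opening: 0.0856
grasp_force: 0.0
```

Call:
servo_tool:
  moves:
    - [0,0,-0.1,0]
    - [0,0,-0.2,0]
    - [0,0,-0.2,0]

```text
time: 4.8
ee_pos: [0.4855, 0.0627, 0.0115]
tcp_rot: [-180.0, -0.0, 175.8]
wrist_force: [-0.4, -0.3, 0.1]
opening: 0.0855
grasp_force: 0.0
```

Call:
servo_tool:
  moves:
    - [0,0,-0.1,0]
    - [0,0,-0.15,0]
    - [0,0,-0.15,0]

```text
time: 5.05
ee_pos: [0.4853, 0.0627, 0.0101]
tcp_rot: [-180.0, -0.0, 175.8]
wrist_force: [0.5, -0.6, -0.3]
opening: 0.0852
grasp_force: 0.0
```

Call:
servo_tool:
  moves:
    - [0,0,-0.1,0]
    - [0,0,-0.15,0]
    - [0,0,-0.15,0]

```text
time: 5.3
ee_pos: [0.4852, 0.0627, 0.0087]
tcp_rot: [-180.0, -0.0, 175.8]
wrist_force: [0.3, 0.3, 0.5]
opening: 0.0854
grasp_force: 0.0
```

Call:
servo_tool:
  moves:
    - [0,0,-0.1,0]
    - [0,0,-0.2,0]
    - [0,0,-0.2,0]

```text
time: 5.55
ee_pos: [0.4852, 0.0627, 0.0066]
tcp_rot: [-180.0, -0.0, 175.8]
wrist_force: [0.6, -0.2, -0.1]
opening: 0.0854
grasp_force: 0.0
```

Call:
servo_tool:
  moves:
    - [0,0,-0.1,0]
    - [0,0,-0.2,0]
    - [0,0,-0.2,0]

```text
time: 5.8
ee_pos: [0.4851, 0.0627, 0.0046]
tcp_rot: [-180.0, -0.0, 175.8]
wrist_force: [0.6, 0.3, 0.4]
opening: 0.0856
grasp_force: 0.0
```

Call:
servo_tool:
  moves:
    - [0,0,-0.1,0]
    - [0,0,-0.2,0]
    - [0,0,-0.2,0]

```text
time: 6.05
ee_pos: [0.4852, 0.0627, 0.0026]
tcp_rot: [-180.0, -0.0, 175.8]
wrist_force: [-0.9, 0.2, 0.2]
opening: 0.0851
grasp_force: 0.0
```

Call:
servo_tool:
  moves:
    - [0,0,-0.1,0]
    - [0,0,-0.2,0]
    - [0,0,-0.2,0]

```text
time: 6.3
ee_pos: [0.4852, 0.0627, 0.0006]
tcp_rot: [-180.0, -0.0, 175.8]
wrist_force: [-0.5, 0.0, -0.3]
opening: 0.0857
grasp_force: 0.0
```

Run:
```python
from workcell import *
import cv2
x,y=200,130
s=camera("scene")[y:y+130,x:x+160,::-1];cv2.imwrite("pics/s3.png",cv2.resize(s,None,fx=4,fy=4,interpolation=cv2.INTER_CUBIC))
```

```text
(no output)
```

View pics/s3.png

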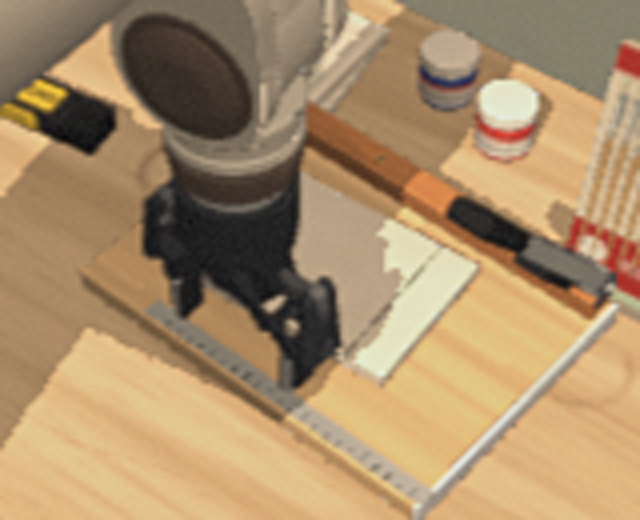

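The near fingertip bottom is around crop (290,386), just above the rule. Checking which height that implies.

Run:
```python
from h import *
for z in(0,.013,.02,.024,.03,.036,.045):
    print(z,[((proj("scene",[[.485+dx,.0627+dy,z]])[0]-[200,130])*4).round().tolist() for dx,dy in((-.011,-.0425),(.011,-.0425),(-.011,-.057),(0,-.05))])
```

```text
0 [[284.0, 431.0], [304.0, 409.0], [302.0, 441.0], [303.0, 425.0]]
0.013 [[284.0, 419.0], [304.0, 397.0], [302.0, 430.0], [304.0, 414.0]]
0.02 [[284.0, 413.0], [305.0, 391.0], [302.0, 423.0], [304.0, 407.0]]
0.024 [[284.0, 409.0], [305.0, 387.0], [302.0, 420.0], [304.0, 404.0]]
0.03 [[284.0, 403.0], [305.0, 382.0], [302.0, 414.0], [304.0, 398.0]]
0.036 [[284.0, 398.0], [305.0, 376.0], [302.0, 409.0], [304.0, 392.0]]
0.045 [[284.0, 389.0], [305.0, 368.0], [302.0, 400.0], [304.0, 384.0]]
```

Call:
servo_tool:
  moves:
    - [0,0,2,0]
    - [0,0,4,0]
    - [0,0,4,0]
    - [0,0,4,0]
    - [0,0,4,0]
    - [0,0,4,0]
    - [0,0,4,0]
    - [0,0,4,0]
  claw: 0.5

```text
time: 7.02
ee_pos: [0.4849, 0.0627, 0.0401]
tcp_rot: [-180.0, -0.1, 175.8]
wrist_force: [1.0, -0.1, 0.8]
opening: 0.0426
grasp_force: 0.0
```

Call:
servo_tool:
  moves:
    - [0,0,-0.8,0]
    - [0,0,-1.2,0]
    - [0,0,-1.4,0]
    - [0,0,-1.6,0]
    - [0,0,-1.6,0]

```text
time: 7.43
ee_pos: [0.485, 0.0627, 0.0242]
tcp_rot: [-180.0, -0.0, 175.8]
wrist_force: [-0.6, -0.3, 0.1]
opening: 0.0425
grasp_force: 0.0
```

Probe down in small steps.

Call:
servo_tool:
  moves:
    - [0,0,-0.15,0]
    - [0,0,-0.3,0]
    - [0,0,-0.3,0]

```text
time: 7.68
ee_pos: [0.4852, 0.0627, 0.0216]
tcp_rot: [180.0, -0.0, 175.8]
wrist_force: [0.2, -0.3, 0.1]
opening: 0.0426
grasp_force: 0.0
```

Call:
servo_tool:
  moves:
    - [0,0,-0.1,0]
    - [0,0,-0.2,0]
    - [0,0,-0.2,0]

```text
time: 7.93
ee_pos: [0.4852, 0.0627, 0.0196]
tcp_rot: [-180.0, -0.0, 175.8]
wrist_force: [0.3, 0.4, 0.0]
opening: 0.0427
grasp_force: 0.0
```

Call:
servo_tool:
  moves:
    - [0,0,-0.1,0]
    - [0,0,-0.2,0]
    - [0,0,-0.2,0]

```text
time: 8.18
ee_pos: [0.4851, 0.0627, 0.0175]
tcp_rot: [-180.0, -0.0, 175.8]
wrist_force: [-0.3, 0.3, 0.1]
opening: 0.0429
grasp_force: 0.0
```

Call:
servo_tool:
  moves:
    - [0,0,-0.1,0]
    - [0,0,-0.2,0]
    - [0,0,-0.2,0]

```text
time: 8.43
ee_pos: [0.4852, 0.0627, 0.0156]
tcp_rot: [-180.0, -0.0, 175.8]
wrist_force: [-0.8, -0.9, 0.4]
opening: 0.0427
grasp_force: 0.0
```

Call:
servo_tool:
  moves:
    - [0,0,-0.1,0]
    - [0,0,-0.2,0]
    - [0,0,-0.2,0]

```text
time: 8.68
ee_pos: [0.4852, 0.0627, 0.0135]
tcp_rot: [-180.0, -0.0, 175.8]
wrist_force: [-0.3, -0.3, 0.6]
opening: 0.0427
grasp_force: 0.0
```

Call:
servo_tool:
  moves:
    - [0,0,-0.1,0]
    - [0,0,-0.2,0]
    - [0,0,-0.2,0]

```text
time: 8.93
ee_pos: [0.4852, 0.0627, 0.0116]
tcp_rot: [-180.0, -0.0, 175.8]
wrist_force: [0.2, -0.7, -0.0]
opening: 0.0425
grasp_force: 0.0
```

Call:
servo_tool:
  moves:
    - [0,0,-0.1,0]
    - [0,0,-0.2,0]
    - [0,0,-0.2,0]

```text
time: 9.18
ee_pos: [0.4852, 0.0627, 0.0095]
tcp_rot: [-180.0, -0.0, 175.8]
wrist_force: [0.1, 0.3, 0.1]
opening: 0.0426
grasp_force: 0.0
```

Call:
servo_tool:
  moves:
    - [0,0,-0.1,0]
    - [0,0,-0.2,0]
    - [0,0,-0.2,0]

```text
time: 9.43
ee_pos: [0.4852, 0.0627, 0.0076]
tcp_rot: [-180.0, -0.0, 175.8]
wrist_force: [-0.8, 0.6, 0.4]
opening: 0.0428
grasp_force: 0.0
```

Call:
servo_tool:
  moves:
    - [0,0,-0.1,0]
    - [0,0,-0.2,0]
    - [0,0,-0.2,0]

```text
time: 9.68
ee_pos: [0.4852, 0.0627, 0.0055]
tcp_rot: [-180.0, -0.0, 175.8]
wrist_force: [-0.2, -0.6, -0.5]
opening: 0.0423
grasp_force: 0.0
```

Call:
servo_tool:
  moves:
    - [0,0,-0.1,0]
    - [0,0,-0.2,0]
    - [0,0,-0.2,0]

```text
time: 9.93
ee_pos: [0.4851, 0.0627, 0.0035]
tcp_rot: [-180.0, -0.0, 175.8]
wrist_force: [-0.6, 0.7, -0.2]
opening: 0.0426
grasp_force: 0.0
```

Call:
servo_tool:
  moves:
    - [0,0,-0.1,0]
    - [0,0,-0.2,0]
    - [0,0,-0.2,0]

```text
time: 10.18
ee_pos: [0.4852, 0.0627, 0.0015]
tcp_rot: [-180.0, -0.0, 175.8]
wrist_force: [0.2, -0.4, 0.5]
opening: 0.0425
grasp_force: 0.0
```

Run:
```python
from workcell import *
import cv2
o=get_obs();print(o["q"])
a=camera("side")[150:250,205:325,::-1];b=camera("scene")[150:250,205:325,::-1]
b=cv2.resize(b,None,fx=5,fy=5,interpolation=cv2.INTER_CUBIC)
cv2.imwrite("pics/s4.png",b)
```

```text
[ 7.36648353e+00 -2.45533060e+00 -1.91402829e+01  7.33306116e+01
 -5.56593374e-04  1.15383461e+01]
```

View pics/s4.png

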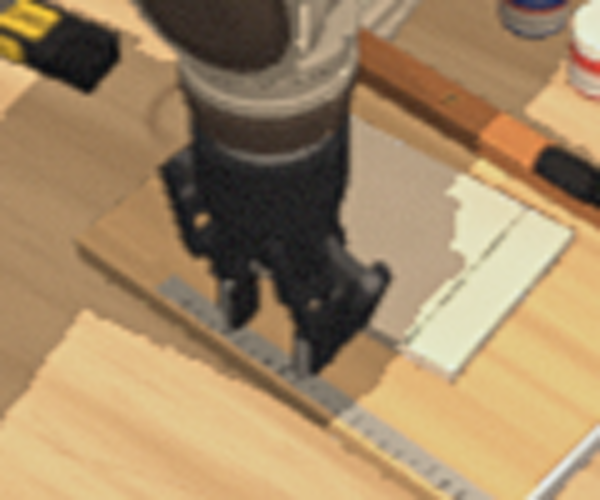

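Near fingertip bottom at about crop (303,373), far fingertip bottom at about (237,325).

Run:
```python
from h import *
for z in(.01,.018,.024,.03,.036,.042):
    print(z,[((proj("scene",[[.485+dx,.0627+dy,z]])[0]-[205,150])*5).round().tolist() for dx,dy in((0,-.0253),(-.011,-.0213),(0,.0253),(0,.0213),(-.011,.0213))])
```

```text
0.01 [[317.0, 398.0], [298.0, 408.0], [242.0, 352.0], [248.0, 356.0], [235.0, 369.0]]
0.018 [[317.0, 389.0], [298.0, 398.0], [242.0, 343.0], [247.0, 347.0], [235.0, 360.0]]
0.024 [[317.0, 382.0], [298.0, 391.0], [241.0, 336.0], [247.0, 340.0], [234.0, 353.0]]
0.03 [[317.0, 375.0], [298.0, 385.0], [241.0, 329.0], [247.0, 333.0], [234.0, 346.0]]
0.036 [[317.0, 368.0], [298.0, 377.0], [241.0, 322.0], [246.0, 326.0], [233.0, 339.0]]
0.042 [[317.0, 361.0], [298.0, 370.0], [240.0, 315.0], [246.0, 319.0], [233.0, 332.0]]
```

Call:
servo_tool:
  moves:
    - [0,0,-0.2,0]
    - [0,0,-0.4,0]
    - [0,0,-0.4,0]

```text
time: 10.53
ee_pos: [0.485, 0.0627, -0.0027]
tcp_rot: [-180.0, -0.0, 175.8]
wrist_force: [-0.9, 0.0, 0.5]
opening: 0.0427
grasp_force: 0.0
```

Call:
servo_tool:
  moves:
    - [0,0,-0.1,0]
    - [0,0,-0.2,0]
    - [0,0,-0.2,0]

```text
time: 10.78
ee_pos: [0.4852, 0.0627, -0.0045]
tcp_rot: [-180.0, -0.0, 175.8]
wrist_force: [0.6, -0.2, 0.2]
opening: 0.0426
grasp_force: 0.0
```

Call:
servo_tool:
  moves:
    - [0,0,-0.1,0]
    - [0,0,-0.2,0]
    - [0,0,-0.2,0]

```text
time: 11.03
ee_pos: [0.4852, 0.0627, -0.0064]
tcp_rot: [-180.0, -0.0, 175.8]
wrist_force: [0.0, 0.1, 0.7]
opening: 0.0428
grasp_force: 0.0
```

Call:
servo_tool:
  moves:
    - [0,0,-0.1,0]
    - [0,0,-0.15,0]
    - [0,0,-0.15,0]

```text
time: 11.28
ee_pos: [0.4852, 0.0627, -0.0078]
tcp_rot: [-180.0, -0.0, 175.8]
wrist_force: [-0.0, -0.5, -0.3]
opening: 0.0425
grasp_force: 0.0
```

Call:
servo_tool:
  moves:
    - [0,0,-0.1,0]
    - [0,0,-0.15,0]
    - [0,0,-0.15,0]

```text
time: 11.53
ee_pos: [0.4852, 0.0627, -0.0093]
tcp_rot: [-180.0, -0.0, 175.8]
wrist_force: [-1.1, -0.2, -0.4]
opening: 0.0427
grasp_force: 0.0
```

Call:
servo_tool:
  moves:
    - [0,0,-0.1,0]
    - [0,0,-0.15,0]
    - [0,0,-0.15,0]

```text
time: 11.78
ee_pos: [0.4852, 0.0627, -0.0109]
tcp_rot: [180.0, -0.0, 175.8]
wrist_force: [-0.4, -0.0, -0.3]
opening: 0.0427
grasp_force: 0.0
```

Call:
servo_tool:
  moves:
    - [0,0,-0.1,0]
    - [0,0,-0.15,0]
    - [0,0,-0.15,0]

```text
time: 12.03
ee_pos: [0.4853, 0.0627, -0.0123]
tcp_rot: [-180.0, -0.0, 175.8]
wrist_force: [-1.7, -0.2, -0.4]
opening: 0.0427
grasp_force: 0.0
```

Call:
servo_tool:
  moves:
    - [0.5,-0.04,0,0]
    - [1,-0.07,0,0]
    - [1.5,-0.11,0,0]
    - [2,-0.14,0,0]
    - [2.3,-0.17,0,0]
    - [2.6,-0.19,0,0]
    - [2.9,-0.21,0,0]
    - [3.2,-0.23,0,0]
    - [3.5,-0.25,0,0]
    - [3.8,-0.27,0,0]
    - [4,-0.29,0,0]

```text
time: 12.95
ee_pos: [0.5256, 0.0598, -0.0123]
tcp_rot: [-180.0, 0.0, 175.8]
wrist_force: [0.0, 0.5, -0.5]
opening: 0.0425
grasp_force: 0.4
```

Run:
```python
from workcell import *
import cv2
s=camera("scene")[148:263,213:368,::-1];cv2.imwrite("pics/s5.png",cv2.resize(s,None,fx=5,fy=5,interpolation=cv2.INTER_CUBIC))
```

```text
(no output)
```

View pics/s5.png

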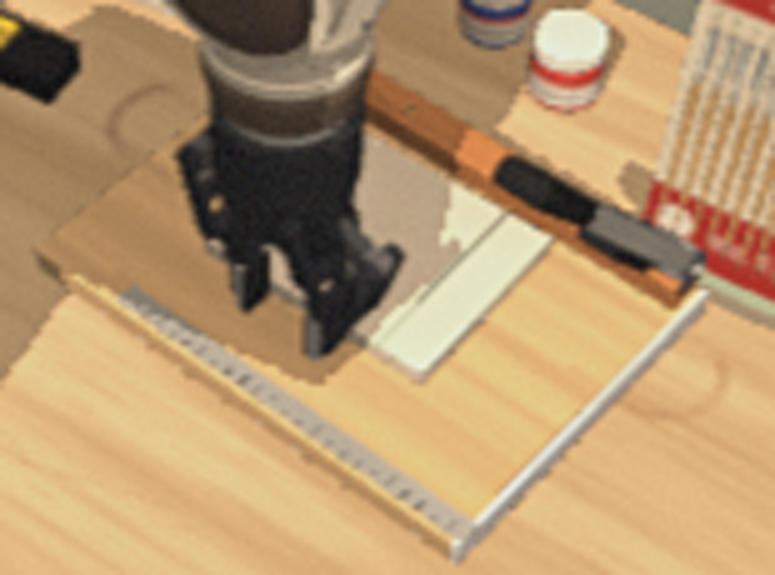

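The fingers now push the panel: its -y corners are at about (420,380) and (553,240), turned toward the fence. I continue until the fence resists.

Call:
servo_tool:
  moves:
    - [0.2,-0.01,0,0]
    - [0.4,-0.03,0,0]
    - [0.6,-0.04,0,0]
    - [0.7,-0.05,0,0]

```text
time: 13.33
ee_pos: [0.5326, 0.0593, -0.0122]
tcp_rot: [180.0, 0.0, 175.8]
wrist_force: [-1.2, -0.0, -0.8]
opening: 0.0426
grasp_force: 0.3
```

```bash
cat >> h.py <<'E'
def blob(n="scene"):
    """lit off-white panel part: mask + hull quad corners (px)"""
    im=camera(n).astype(int)[140:275,205:375]
    m=((im.min(2)>165)&(im.max(2)-im.min(2)<45)).astype(np.uint8)
    k,l,s,_=cv2.connectedComponentsWithStats(m);i=1+np.argmax(s[1:,4])
    c=max(cv2.findContours((l==i).astype(np.uint8),0,1)[0],key=cv2.contourArea)
    q=cv2.approxPolyDP(cv2.convexHull(c),3,True)[:,0]+[205,140]
    return s[i],q
E
python3 - <<'E'
from h import *
for n in("scene","side"):
    s,q=blob(n);print(n,s,q.tolist())
b=[.584,.0495,-.072];z=.036
p,r=fit([("scene",[[-.06,-.075,z],[.06,-.075,z]],un("scene",[[420,380],[553,240]]))],[.58,.05,0]);print(p,r)
E
```

```text
scene [ 84  45  35  36 449] [[323, 195], [299, 220], [289, 215], [306, 185]]Traceback (most recent call last):
  File "<stdin>", line 3, in <module>
  File "h.py", line 25, in blob
    k,l,s,_=cv2.connectedComponentsWithStats(m);i=1+np.argmax(s[1:,4])
                                                    ~~~~~~~~~^^^^^^^^^
    return _wrapfunc(a, 'argmax', axis=axis, out=out, **kwds)
    return bound(*args, **kwds)
ValueError: attempt to get argmax of an empty sequence
```

Call:
servo_tool:
  moves:
    - [0.1,-0.01,0,0]
    - [0.2,-0.01,0,0]
    - [0.2,-0.01,0,0]

```text
time: 13.68
ee_pos: [0.5344, 0.0593, -0.0122]
tcp_rot: [180.0, 0.0, 175.8]
wrist_force: [-0.2, -0.3, -0.1]
opening: 0.0431
grasp_force: 0.1
```

Call:
servo_tool:
  moves:
    - [0.1,-0.01,0,0]
    - [0.2,-0.01,0,0]
    - [0.2,-0.01,0,0]

```text
time: 13.93
ee_pos: [0.5364, 0.0591, -0.0122]
tcp_rot: [-180.0, 0.0, 175.8]
wrist_force: [-0.5, -0.2, -0.3]
opening: 0.0426
grasp_force: 0.1
```

Call:
servo_tool:
  moves:
    - [0.1,-0.01,0,0]
    - [0.2,-0.01,0,0]
    - [0.2,-0.01,0,0]

```text
time: 14.18
ee_pos: [0.5385, 0.059, -0.0122]
tcp_rot: [-180.0, 0.0, 175.8]
wrist_force: [-0.2, 0.2, 0.5]
opening: 0.0426
grasp_force: 0.1
```

Call:
servo_tool:
  moves:
    - [0.1,-0.01,0,0]
    - [0.2,-0.01,0,0]
    - [0.2,-0.01,0,0]

```text
time: 14.43
ee_pos: [0.5389, 0.0589, -0.0123]
tcp_rot: [-180.0, -0.2, 175.8]
wrist_force: [-8.8, -0.4, 4.6]
opening: 0.0427
grasp_force: 4.3
```

Call:
servo_tool:
  moves:
    - [0.1,-0.01,0,0]
    - [0.2,-0.01,0,0]
    - [0.2,-0.01,0,0]

```text
time: 14.68
ee_pos: [0.5388, 0.0589, -0.0123]
tcp_rot: [-180.0, -0.4, 175.8]
wrist_force: [-19.9, 0.6, 13.4]
opening: 0.0427
grasp_force: 10.5
```

Run:
```python
from h import *
s,q=blob();print(s,q.tolist())
b=[.584,.0495,-.072];z=.036
for dx in(.015,.025):
  print(proj("scene",tw(b,[[dx-.06,.007-.075,z],[dx+.06,.007-.075,z]])).round(1).tolist())
```

```text
[ 84  44  37  36 466] [[325, 195], [300, 219], [289, 213], [307, 184]]
[[295.7, 221.2], [323.3, 195.2]]
[[298.1, 218.9], [325.5, 193.2]]
```

Seated: 20 N against the fence at board x = -45.8 mm, as predicted. Now back off, rise, and go round to the +y edge.

Call:
servo_tool:
  moves:
    - [-1,0.07,0,0]
    - [-2.5,0.18,0,0]
    - [-2.5,0.18,2,0]
    - [-2.5,0.18,5,0]
    - [-2.5,0.18,8,0]
    - [-2.5,0.18,8,0]
    - [-2.5,0.18,8,0]

```text
time: 15.32
ee_pos: [0.5187, 0.0608, 0.0698]
tcp_rot: [180.0, 0.2, 175.8]
wrist_force: [-0.5, -0.2, 0.4]
opening: 0.0425
grasp_force: 0.0
```

Call:
servo_tool:
  moves:
    - [0,1,0,-0.12]
    - [0,2,0,-0.24]
    - [0.5,3.5,0,-0.36]
    - [1.5,5,0,-0.48]
    - [2.5,6.5,0,-0.6]
    - [3.5,8,0,-0.72]
    - [4.5,9.5,0,-0.84]
    - [5.5,11,0,-0.96]
    - [6.5,11.5,0,-1.08]
    - [7.5,11.7,0,-1.2]
    - [8.5,11.7,0,-1.32]
    - [9.5,11.7,0,-1.44]
    - [9.6,11.7,0,-1.56]
    - [9.6,11.7,0,-1.57]
    - [9.6,11.7,0,-1.57]
    - [9.6,11.7,0,-1.57]

```text
time: 16.65
ee_pos: [0.6128, 0.1775, 0.0671]
tcp_rot: [-179.9, 0.0, 86.1]
wrist_force: [0.1, 0.5, 0.3]
opening: 0.0425
grasp_force: 0.0
```

Run:
```python
from h import *
s,q=blob();print(s,q.tolist());o=get_obs();print(o["ee_pos"],o["q"])
im=cv2.cvtColor(camera("scene"),cv2.COLOR_RGB2GRAY)
b=np.array([.584,.0495,-.072])
# sample gray along board-x lines (z=.036) for edges: report panel -y edge in board y at several x
G=im.astype(float)
def prof(x0):
    ys=np.arange(-.1,-.03,.0005);u=proj("scene",tw(b,[[x0,y,.036] for y in ys])).astype(np.float32)
    return ys,cv2.remap(G.astype(np.float32),u[:,0].copy(),u[:,1].copy(),cv2.INTER_LINEAR).ravel()
for x0 in(-.025,-.01,.01,.03,.05,.07):
    ys,g=prof(x0);d=np.gradient(cv2.GaussianBlur(g.reshape(-1,1),(1,9),0).ravel());i=d.argmax();print(x0,"edge y mm",ys[i]*1e3,d[i].round(2))
```

```text
[ 57  43  64  37 867] [[325, 195], [300, 219], [262, 195], [304, 183]]
[0.61285946 0.17756865 0.06736534] [ 1.61585522e+01  1.64907798e+01  9.02077192e+00  8.25639577e+01
 -4.85858094e-04  1.10095582e+02]
-0.025 edge y mm -72.99999999999999 6.56
-0.01 edge y mm -72.99999999999999 8.65
0.01 edge y mm -72.99999999999999 8.5
0.03 edge y mm -72.49999999999999 7.92
0.05 edge y mm -72.99999999999999 6.4
0.07 edge y mm -72.99999999999999 7.49
```

Panel edge is straight at board y = -73 mm, square to the board. Lowering.

Call:
servo_tool:
  moves:
    - [0,0,-2,0]
    - [0,0,-4,0]
    - [0,0,-6,0]
    - [0,0,-7,0]
    - [0,0,-7.6,0]
    - [0,0,-7.9,0]
    - [0,0,-7.9,0]
    - [0,0,-7.9,0]

```text
time: 17.42
ee_pos: [0.6138, 0.1778, -0.0101]
tcp_rot: [179.9, -0.0, 85.9]
wrist_force: [1.1, 0.7, 0.2]
opening: 0.0426
grasp_force: 0.0
```

```bash
cat >> h.py <<'E'
b=np.array([.584,.0495,-.072])
def edge(x0,y0,y1,z,sg=1,fix=None):
    G=cv2.cvtColor(camera("scene"),cv2.COLOR_RGB2GRAY).astype(np.float32) if fix is None else fix
    ys=np.arange(y0,y1,.0005);u=proj("scene",tw(b,[[x0,y,z] for y in ys])).astype(np.float32)
    g=cv2.remap(G,u[:,0].copy(),u[:,1].copy(),cv2.INTER_LINEAR)
    d=sg*np.gradient(cv2.GaussianBlur(g.reshape(-1,1),(1,9),0).ravel());return ys[d.argmax()]*1e3,d.max().round(1)
E
python3 - <<'E'
from h import *
G=cv2.cvtColor(camera("scene"),cv2.COLOR_RGB2GRAY).astype(np.float32)
for x in(-.09,-.06,-.03,0,.03):
    print(x,"metal: outer",edge(x,-.165,-.14,.024,1,G),"inner",edge(x,-.16,-.135,.024,-1,G))
E
```

```text
-0.09 metal: outer (np.float64(-149.5), np.float32(10.0)) inner (np.float64(-156.5), np.float32(4.9))
-0.06 metal: outer (np.float64(-149.5), np.float32(9.8)) inner (np.float64(-145.5), np.float32(6.8))
-0.03 metal: outer (np.float64(-150.0), np.float32(7.9)) inner (np.float64(-155.5), np.float32(4.5))
0 metal: outer (np.float64(-150.5), np.float32(7.9)) inner (np.float64(-155.5), np.float32(5.2))
0.03 metal: outer (np.float64(-150.0), np.float32(7.5)) inner (np.float64(-156.0), np.float32(3.3))
```

Call:
servo_tool:
  moves:
    - [-0.11,-1.5,-0.2,0]
    - [-0.21,-3,-0.2,0]
    - [-0.26,-3.8,-0.2,0]
    - [-0.29,-4.2,-0.2,0]
    - [-0.32,-4.6,-0.2,0]
    - [-0.35,-5,-0.2,0]
    - [-0.37,-5.4,-0.2,0]
    - [-0.4,-5.8,-0.2,0]
    - [-0.42,-6.2,-0.2,0]
    - [-0.45,-6.6,-0.2,0]
    - [-0.47,-7,-0.2,0]
    - [-0.5,-7.4,-0.2,0]
    - [-0.52,-7.8,-0.2,0]
    - [-0.55,-8.2,-0.2,0]
    - [-0.57,-8.6,-0.2,0]
    - [-0.6,-9,-0.2,0]
    - [-0.62,-9.4,-0.2,0]
    - [-0.65,-9.8,-0.2,0]
    - [-0.67,-10.2,-0.2,0]
    - [-0.68,-10.4,-0.2,0]

```text
time: 19.13
ee_pos: [0.6066, 0.0746, -0.0123]
tcp_rot: [180.0, -0.1, 85.9]
wrist_force: [-2.7, 9.1, 7.6]
opening: 0.0429
grasp_force: 5.0
```

Run:
```python
from h import *
G=cv2.cvtColor(camera("scene"),cv2.COLOR_RGB2GRAY).astype(np.float32)
print(get_obs()["ee_pos"])
for x in(-.025,-.01,.01,.03,.05):print(x,edge(x,-.19,-.10,.036,1,G))
print(blob())
```

```text
[ 0.60659899  0.07429557 -0.01228231]
-0.025 (np.float64(-133.49999999999994), np.float32(9.4))
-0.01 (np.float64(-132.99999999999994), np.float32(8.8))
0.01 (np.float64(-133.49999999999994), np.float32(10.0))
0.03 (np.float64(-154.49999999999997), np.float32(8.2))
0.05 (np.float64(-133.49999999999994), np.float32(9.5))
(array([  72,   45,   67,   48, 1329], dtype=int32), array([[277, 205],
       [310, 185],
       [343, 207],
       [317, 232]]))
```

Call:
servo_tool:
  moves:
    - [0,0,0,0]
    - [0,0,0,0]

```text
time: 19.4
ee_pos: [0.6066, 0.0743, -0.0123]
tcp_rot: [180.0, -0.1, 85.9]
wrist_force: [-2.3, 4.9, 8.3]
opening: 0.0427
grasp_force: 4.3
```

Call:
servo_tool:
  moves:
    - [-0.01,-0.2,0,0]
    - [-0.02,-0.4,0,0]
    - [-0.03,-0.5,0,0]
    - [-0.03,-0.5,0,0]

```text
time: 19.73
ee_pos: [0.6063, 0.0696, -0.0123]
tcp_rot: [180.0, -0.1, 85.9]
wrist_force: [-1.5, 7.0, 7.1]
opening: 0.0427
grasp_force: 4.5
```

Run:
```python
from h import *
G=cv2.cvtColor(camera("scene"),cv2.COLOR_RGB2GRAY).astype(np.float32)
print(get_obs()["ee_pos"])
for x in(-.025,-.01,.01,.05):print(x,edge(x,-.19,-.10,.036,1,G))
```

```text
[ 0.60634329  0.06958356 -0.01228656]
-0.025 (np.float64(-154.99999999999997), np.float32(7.9))
-0.01 (np.float64(-154.99999999999997), np.float32(8.5))
0.01 (np.float64(-154.99999999999997), np.float32(7.2))
0.05 (np.float64(-154.49999999999997), np.float32(7.2))
```

Call:
servo_tool:
  moves:
    - [0,0.2,0.1,0]
    - [0,0.2,0.3,0]
    - [0,0,0.3,0]
    - [-0.03,-0.4,0.3,0]
    - [-0.06,-0.8,0.3,0]
    - [-0.08,-1.2,0.3,0]
    - [-0.11,-1.6,0.3,0]
    - [-0.14,-2,0.3,0]
    - [-0.17,-2.4,0.3,0]
    - [-0.2,-2.8,0.3,0]
    - [-0.22,-3.2,0.3,0]
    - [-0.24,-3.4,0.3,0]
    - [-0.25,-3.5,0.3,0]
    - [-0.25,-3.5,0.3,0]

```text
time: 20.95
ee_pos: [0.6035, 0.0332, -0.0103]
tcp_rot: [-180.0, 0.0, 85.8]
wrist_force: [-0.7, 1.9, 1.6]
opening: 0.0423
grasp_force: 1.2
```

Run:
```python
from h import *
G=cv2.cvtColor(camera("scene"),cv2.COLOR_RGB2GRAY).astype(np.float32)
o=get_obs();d=o["ee_pos"][:2]-b[:2];print(o["ee_pos"],"tcp board y",d@[.0719,.9974])
for x in(-.025,-.01,.01,.04,.06):print(x,"edge",edge(x,-.195,-.162,.036,1,G),"line",edge(x,-.162,-.128,.036,-1,G),edge(x,-.162,-.128,.036,1,G))
```

```text
[ 0.60360103  0.03316627 -0.01031347] tcp board y -0.014881949146790571
-0.025 edge (np.float64(-175.0), np.float32(9.4)) line (np.float64(-146.5), np.float32(7.5)) (np.float64(-142.5), np.float32(6.6))
-0.01 edge (np.float64(-175.0), np.float32(8.4)) line (np.float64(-146.5), np.float32(3.5)) (np.float64(-142.5), np.float32(4.4))
0.01 edge (np.float64(-175.0), np.float32(9.9)) line (np.float64(-146.0), np.float32(1.9)) (np.float64(-141.5), np.float32(1.9))
0.04 edge (np.float64(-174.5), np.float32(8.2)) line (np.float64(-146.0), np.float32(1.8)) (np.float64(-141.5), np.float32(2.1))
0.06 edge (np.float64(-175.0), np.float32(9.4)) line (np.float64(-146.5), np.float32(1.9)) (np.float64(-142.5), np.float32(2.0))
```

Call:
servo_tool:
  moves:
    - [-0.01,-0.2,0,0]
    - [-0.03,-0.4,0,0]
    - [-0.04,-0.5,0,0]
    - [-0.04,-0.5,0,0]
    - [-0.04,-0.5,0,0]

```text
time: 21.42
ee_pos: [0.6033, 0.0281, -0.0104]
tcp_rot: [180.0, 0.0, 85.8]
wrist_force: [-0.1, -1.0, -1.0]
opening: 0.0428
grasp_force: 0.0
```

```bash
cat > m.py <<'E'
from h import *
G=np.mean([cv2.cvtColor(camera("scene"),cv2.COLOR_RGB2GRAY).astype(np.float32) for _ in range(4)],0).astype(np.float32)
o=get_obs();d=o["ee_pos"][:2]-b[:2];print(o["ee_pos"],"tcp board y",d@[.0719,.9974],o["wrist_force"])
for x in(-.025,-.01,.01,.04,.06):print(x,"edge",edge(x,-.195,-.165,.036,1,G)[0],"line",edge(x,-.162,-.138,.036,-1,G)[0],edge(x,-.162,-.138,.036,1,G)[0])
print("metal",[edge(x,-.165,-.14,.024,1,G)[0] for x in(-.1,-.09,-.08,-.07,-.06,-.05)])
s,q=blob();print(q.tolist())
print("near edge ideal",proj("scene",tw(b,[[-.035,-.03,.036],[-.035,-.18,.036],[.085,-.18,.036],[.085,-.03,.036]])).round(1).tolist())
E
python3 m.py
```

```text
[ 0.6032957   0.02842887 -0.0103274 ] tcp board y -0.019628987539820224 [-0.04644513  0.07843133 -0.36122695]
-0.025 edge -180.0 line -151.5 -147.5
-0.01 edge -180.0 line -151.5 -147.5
0.01 edge -180.5 line -151.0 -147.0
0.04 edge -179.5 line -151.0 -147.5
0.06 edge -180.5 line -151.5 -147.0
metal [np.float64(-148.5), np.float64(-149.5), np.float64(-150.0), np.float64(-150.0), np.float64(-149.5), np.float64(-150.0)]
[[311, 192], [323, 193], [357, 214], [333, 241], [288, 212]]
near edge ideal [[287.0, 211.5], [332.7, 241.9], [359.4, 213.9], [314.5, 186.5]]
```

Call:
servo_tool:
  moves:
    - [0.07,1,0,0]
    - [0.14,2,1,0]
    - [0.14,2,4,0]
    - [0.14,2,8,0]
    - [0.14,2,12,0]
    - [0.14,3,16,0]
    - [0.14,3,20,0]
    - [0.14,3,24,0]
    - [0.14,3,28,0]
    - [0.14,3,30,0]
    - [0.14,3,30,0]
  claw: 1

```text
time: 22.58
ee_pos: [0.6054, 0.0598, 0.2962]
tcp_rot: [179.5, -0.1, 85.9]
wrist_force: [0.0, 1.0, 1.8]
opening: 0.0004
grasp_force: 0.0
```

```bash
cat > g.py <<'E'
from h import *
G=np.mean([cv2.cvtColor(camera("scene"),cv2.COLOR_RGB2GRAY).astype(np.float32) for _ in range(4)],0).astype(np.float32)
for y in(-.05,-.07,-.09,-.11,-.13,-.15,-.165):
    xs=np.arange(-.05,-.02,.0005);u=proj("scene",tw(b,[[x,y,.036] for x in xs])).astype(np.float32)
    g=cv2.GaussianBlur(cv2.remap(G,u[:,0].copy(),u[:,1].copy(),1),(1,9),0).ravel();d=np.gradient(g)
    xf=np.arange(.07,.105,.0005);u=proj("scene",tw(b,[[x,y,.036] for x in xf])).astype(np.float32)
    f=cv2.remap(G,u[:,0].copy(),u[:,1].copy(),1).ravel()
    print(y,"near",xs[d.argmax()]*1e3,"far",f[::5].astype(int).tolist())
E
python3 g.py; python3 m.py
```

```text
-0.05 near -36.99999999999999 far [212, 213, 214, 216, 212, 170, 110, 54, 21, 24, 29, 29, 27, 27]
-0.07 near -36.99999999999999 far [214, 214, 215, 216, 208, 179, 136, 114, 80, 41, 28, 23, 25, 24]
-0.09 near -36.99999999999999 far [214, 214, 215, 217, 215, 162, 81, 46, 41, 65, 94, 106, 110, 109]
-0.11 near -36.99999999999999 far [215, 215, 216, 218, 213, 177, 105, 43, 20, 31, 59, 95, 111, 113]
-0.13 near -36.99999999999999 far [214, 214, 215, 216, 204, 170, 128, 127, 144, 139, 127, 120, 111, 108]
-0.15 near -37.49999999999999 far [172, 168, 168, 170, 159, 158, 181, 201, 211, 208, 208, 185, 153, 162]
-0.165 near -36.99999999999999 far [216, 216, 216, 217, 217, 185, 132, 132, 163, 174, 160, 145, 141, 149]
[0.60429488 0.05876459 0.28876507] tcp board y 0.010699700043019943 [0.27921271 0.06859121 0.40995736]
-0.025 edge -180.0 line -151.5 -147.5
-0.01 edge -180.0 line -151.5 -147.5
0.01 edge -180.5 line -151.0 -147.0
0.04 edge -179.5 line -151.0 -147.5
0.06 edge -180.5 line -152.0 -147.0
metal [np.float64(-148.5), np.float64(-149.5), np.float64(-149.5), np.float64(-150.0), np.float64(-149.5), np.float64(-150.0)]
[[288, 212], [311, 193], [357, 215], [331, 241]]
near edge ideal [[287.0, 211.5], [332.7, 241.9], [359.4, 213.9], [314.5, 186.5]]
```

Run:
```python
from h import *
G=np.mean([cv2.cvtColor(camera("scene"),cv2.COLOR_RGB2GRAY).astype(np.float32) for _ in range(4)],0).astype(np.float32)
o=get_obs();print(o["ee_pos"])
for z,y in((.042,.03),(.042,.01),(.042,-.01),(.024,.03),(.024,.01),(.024,-.01)):
    xs=np.arange(.075,.095,.001);u=proj("scene",tw(b,[[x,y,z] for x in xs])).astype(np.float32)
    print(z,y,cv2.remap(G,u[:,0].copy(),u[:,1].copy(),1).ravel().astype(int).tolist())
```

```text
[0.60458949 0.0586015  0.28964842]
0.042 0.03 [67, 65, 65, 65, 66, 70, 75, 82, 89, 97, 102, 104, 105, 106, 105, 105, 105, 105, 106, 106, 107]
0.042 0.01 [67, 65, 65, 65, 66, 68, 71, 78, 86, 94, 101, 106, 107, 107, 106, 106, 105, 105, 105, 106, 106]
0.042 -0.01 [67, 65, 65, 66, 68, 70, 74, 80, 87, 95, 101, 104, 107, 108, 108, 107, 106, 106, 107, 107, 104]
0.024 0.03 [139, 141, 144, 147, 148, 149, 148, 143, 132, 119, 105, 90, 80, 74, 69, 66, 64, 66, 68, 70, 73]
0.024 0.01 [139, 140, 142, 145, 147, 148, 146, 144, 136, 121, 106, 92, 79, 70, 66, 65, 64, 64, 65, 68, 74]
0.024 -0.01 [124, 126, 129, 132, 134, 135, 133, 130, 124, 114, 102, 90, 81, 75, 70, 68, 68, 70, 70, 69, 66]
```

Call:
servo_tool:
  moves:
    - [-1,-0.2,0,0.12]
    - [-2,-0.5,0,0.24]
    - [-3,-0.8,0,0.36]
    - [-4,-1.2,0,0.48]
    - [-5,-1.6,0,0.6]
    - [-6,-2,0,0.72]
    - [-7,-2.5,0,0.84]
    - [-8,-3,0,0.96]
    - [-9,-3.5,0,1.08]
    - [-10,-4,0,1.2]
    - [-10.8,-4.5,0,1.32]
    - [-10.8,-4.8,0,1.44]
    - [-10.8,-4.8,0,1.56]
    - [-10.8,-4.8,0,1.57]
    - [-10.8,-4.8,0,1.57]
    - [-10.8,-4.8,0,1.57]
  claw: 0.5

```text
time: 24.57
ee_pos: [0.4967, 0.0107, 0.2898]
tcp_rot: [180.0, -0.0, 175.6]
wrist_force: [-0.3, 0.3, -0.2]
opening: 0.0427
grasp_force: 0.0
```

Call:
servo_tool:
  moves:
    - [0,0,-3,0]
    - [0,0,-6,0]
    - [0,0,-9,0]
    - [0,0,-12,0]
    - [0,0,-15,0]
    - [0,0,-18,0]
    - [0,0,-21,0]
    - [0,0,-24,0]
    - [0,0,-26.5,0]
    - [0,0,-28.5,0]
    - [0,0,-29.5,0]
    - [0,0,-30,0]
    - [0,0,-30,0]
    - [0,0,-30,0]

```text
time: 25.73
ee_pos: [0.4973, 0.0107, -0.0092]
tcp_rot: [180.0, 0.1, 175.8]
wrist_force: [-0.0, -0.4, -0.4]
opening: 0.0429
grasp_force: 0.0
```

Call:
servo_tool:
  moves:
    - [0.5,-0.04,0,0.003]
    - [1,-0.07,0,0.003]
    - [1.5,-0.11,0,0.003]
    - [2,-0.14,0,0.003]
    - [2.5,-0.18,0,0.003]
    - [2.8,-0.2,0,0.003]
    - [3.1,-0.22,0,0.003]
    - [3.3,-0.24,0,0.003]
    - [3.4,-0.24,0,0.003]
    - [3.4,-0.24,0,0.003]

```text
time: 26.57
ee_pos: [0.5307, 0.0082, -0.0103]
tcp_rot: [180.0, -0.0, 176.0]
wrist_force: [-0.5, -0.2, 0.6]
opening: 0.0428
grasp_force: 0.0
```

Call:
servo_tool:
  moves:
    - [0.1,-0.01,0,0]
    - [0.2,-0.01,0,0]
    - [0.3,-0.02,0,0]
    - [0.3,-0.02,0,0]

```text
time: 26.9
ee_pos: [0.5338, 0.008, -0.0101]
tcp_rot: [180.0, 0.0, 176.0]
wrist_force: [0.2, 0.8, 0.1]
opening: 0.0428
grasp_force: 0.0
```

Call:
servo_tool:
  moves:
    - [0.1,-0.01,0,0]
    - [0.2,-0.01,0,0]
    - [0.2,-0.01,0,0]

```text
time: 27.15
ee_pos: [0.5353, 0.0079, -0.0103]
tcp_rot: [-180.0, -0.1, 176.0]
wrist_force: [-3.0, 0.5, 1.2]
opening: 0.0424
grasp_force: 1.6
```

Call:
servo_tool:
  moves:
    - [0.1,-0.01,0,0]
    - [0.15,-0.01,0,0]
    - [0.15,-0.01,0,0]

```text
time: 27.4
ee_pos: [0.5353, 0.0079, -0.0104]
tcp_rot: [-180.0, -0.2, 176.0]
wrist_force: [-10.5, 0.5, 5.8]
opening: 0.0429
grasp_force: 5.4
```

Call:
servo_tool:
  moves:
    - [-1,0.07,0,0]
    - [-2.5,0.18,0,0]
    - [-4,0.28,0,0]
    - [-4,0.28,3,0]
    - [-4,0.28,7,0]
    - [-4,0.28,11,0]
    - [-4,0.28,15,0]
    - [-4,0.28,19,0]
    - [-4,0.28,23,0]
    - [-4,0.28,27,0]
    - [-4,0.28,30,0]
    - [-4,0.28,33,0]
    - [-4,0.28,33,0]
  claw: 1

```text
time: 28.48
ee_pos: [0.4979, 0.0107, 0.3257]
tcp_rot: [180.0, 0.5, 176.0]
wrist_force: [0.8, 0.1, 0.9]
opening: -0.0005
grasp_force: 0.0
```

```bash
python3 g.py; python3 m.py
python3 - <<'E'
from h import *
# bar angle: grip silhouette dark pixels vs projected grip
im=camera("scene").astype(int);k=im.max(2)<60
for a in np.arange(.72,1.0,.02):
    P=[tw(b,[[.0975-l*np.cos(a)+h*np.sin(a),-.127+w,.051+l*np.sin(a)+h*np.cos(a)]])[0] for l in(.162,.237) for h in(-.014,.008) for w in(-.015,.015)]
    m=np.zeros(k.shape,np.uint8);cv2.fillConvexPoly(m,cv2.convexHull(proj("scene",P).round().astype(np.int32)),1)
    print(round(a,2),round(k[m>0].mean(),2),(np.mean([P[3],P[7],P[2],P[6]],0)).round(3))
E
```

```text
-0.05 near -36.99999999999999 far [215, 215, 216, 218, 215, 173, 111, 53, 23, 28, 31, 30, 29, 29]
-0.07 near -36.99999999999999 far [216, 216, 217, 219, 211, 182, 139, 116, 80, 39, 28, 25, 26, 26]
-0.09 near -36.99999999999999 far [216, 216, 217, 219, 217, 164, 82, 47, 41, 65, 96, 108, 110, 111]
-0.11 near -36.99999999999999 far [217, 217, 217, 220, 216, 179, 106, 45, 24, 33, 60, 95, 113, 114]
-0.13 near -36.99999999999999 far [215, 215, 216, 218, 207, 172, 130, 129, 146, 141, 129, 122, 112, 110]
-0.15 near -37.49999999999999 far [174, 170, 171, 172, 161, 160, 183, 204, 214, 210, 210, 186, 155, 165]
-0.165 near -36.99999999999999 far [218, 218, 218, 219, 220, 187, 134, 133, 165, 176, 162, 146, 143, 152]
[0.49684626 0.01063324 0.31884337] tcp board y -0.0450320608629928 [-0.21301411  0.04017013  0.02311846]
-0.025 edge -180.0 line -151.5 -147.5
-0.01 edge -180.0 line -151.5 -147.5
0.01 edge -180.5 line -151.0 -147.0
0.04 edge -179.5 line -151.0 -147.5
0.06 edge -180.5 line -152.0 -147.0
metal [np.float64(-148.5), np.float64(-149.5), np.float64(-149.5), np.float64(-150.0), np.float64(-149.5), np.float64(-150.0)]
[[310, 192], [357, 214], [333, 241], [289, 213]]
near edge ideal [[287.0, 211.5], [332.7, 241.9], [359.4, 213.9], [314.5, 186.5]]
0.72 0.0 [ 0.528 -0.074  0.189]
0.74 0.0 [ 0.531 -0.074  0.191]
0.76 0.02 [ 0.533 -0.074  0.194]
0.78 0.07 [ 0.536 -0.074  0.197]
0.8 0.2 [ 0.539 -0.075  0.2  ]
0.82 0.3 [ 0.542 -0.075  0.202]
0.84 0.4 [ 0.545 -0.075  0.205]
0.86 0.47 [ 0.548 -0.075  0.207]
0.88 0.49 [ 0.551 -0.075  0.21 ]
0.9 0.47 [ 0.555 -0.076  0.212]
0.92 0.36 [ 0.558 -0.076  0.215]
0.94 0.23 [ 0.561 -0.076  0.217]
0.96 0.11 [ 0.565 -0.076  0.219]
0.98 0.05 [ 0.568 -0.077  0.221]
1.0 0.0 [ 0.571 -0.077  0.223]
```

Panel still seated and square, overhang about 30 mm, bar at about 0.88 rad. Moving above the grip with the fingers shut.

Call:
servo_tool:
  moves:
    - [1,-1.7,0,0]
    - [2.1,-3.5,0,0]
    - [3.2,-5.3,0,0]
    - [4.2,-7,0,0]
    - [5.2,-8.6,0,0]
    - [5.2,-8.6,0,0]
    - [5.2,-8.6,-1.5,0]
    - [5.2,-8.6,-3,0]
    - [5.2,-8.6,-4,0]
    - [5.2,-8.6,-5,0]
    - [5.2,-8.6,-6,0]
    - [5.2,-8.6,-6.5,0]
    - [5.2,-8.6,-6.5,0]

```text
time: 30.07
ee_pos: [0.5486, -0.075, 0.2537]
tcp_rot: [180.0, -0.1, 176.0]
wrist_force: [0.7, 0.1, -0.4]
opening: -0.0002
grasp_force: 0.0
```

Call:
servo_tool:
  moves:
    - [0,0,-0.4,0]
    - [0,0,-0.8,0]
    - [0,0,-1.2,0]
    - [0,0,-1.6,0]
    - [0,0,-2,0]
    - [0,0,-2,0]

```text
time: 30.57
ee_pos: [0.549, -0.0753, 0.2338]
tcp_rot: [180.0, -0.1, 176.0]
wrist_force: [0.2, -0.4, -0.6]
opening: -0.0002
grasp_force: 0.0
```

Call:
servo_tool:
  moves:
    - [0,0,-0.3,0]
    - [0,0,-0.6,0]
    - [0,0,-0.6,0]

```text
time: 30.82
ee_pos: [0.549, -0.0753, 0.2282]
tcp_rot: [180.0, -0.0, 176.0]
wrist_force: [0.1, -0.2, -0.4]
opening: -0.0001
grasp_force: 0.0
```

Call:
servo_tool:
  moves:
    - [0,0,-0.3,0]
    - [0,0,-0.6,0]
    - [0,0,-0.6,0]

```text
time: 31.07
ee_pos: [0.549, -0.0753, 0.2221]
tcp_rot: [180.0, -0.0, 176.0]
wrist_force: [0.7, -0.3, -0.0]
opening: -0.0002
grasp_force: 0.0
```

Call:
servo_tool:
  moves:
    - [0,0,-0.3,0]
    - [0,0,-0.6,0]
    - [0,0,-0.6,0]

```text
time: 31.32
ee_pos: [0.549, -0.0753, 0.2161]
tcp_rot: [180.0, -0.0, 176.0]
wrist_force: [0.2, 0.2, -0.1]
opening: -0.0001
grasp_force: 0.0
```

```bash
cat > a.py <<'E'
from h import *
o=get_obs();print(o["time"],o["ee_pos"].round(4),o["wrist_force"].round(1))
# yaw-free cue: score bar (grip dark + steel grey) via both cams
for n in("scene","side"):
    im=camera(n).astype(int);k=(im.max(2)<(60 if n=="scene" else 75));S=[]
    for a in np.arange(-.05,1.2,.05):
        P=[tw(b,[[.0975-l*np.cos(a)+h*np.sin(a),-.127+w,.051+l*np.sin(a)+h*np.cos(a)]])[0] for l in(.162,.237) for h in(-.014,.008) for w in(-.015,.015)]
        m=np.zeros(k.shape,np.uint8);cv2.fillConvexPoly(m,cv2.convexHull(proj(n,P).round().astype(np.int32)),1);S.append((round(k[m>0].mean(),2),round(a,2)))
    print(n,sorted(S)[::-1][:4])
    if n=="scene":
        x,y=np.array([[.549,-.075,.2]]).repeat(1,0)[0][:2],0
E
python3 a.py
```

```text
31.3167 [ 0.549  -0.0753  0.2161] [ 0.2  0.2 -0.1]
scene [(np.float64(0.47), np.float64(0.9)), (np.float64(0.46), np.float64(0.85)), (np.float64(0.4), np.float64(1.15)), (np.float64(0.24), np.float64(1.1))]
side [(np.float64(0.87), np.float64(1.15)), (np.float64(0.73), np.float64(1.1)), (np.float64(0.54), np.float64(0.9)), (np.float64(0.5), np.float64(0.85))]
```

Call:
servo_tool:
  moves:
    - [0,0,-0.3,0]
    - [0,0,-0.6,0]
    - [0,0,-0.6,0]

```text
time: 31.67
ee_pos: [0.549, -0.0753, 0.2101]
tcp_rot: [180.0, -0.0, 176.0]
wrist_force: [0.7, 0.7, -0.0]
opening: 0.0001
grasp_force: 0.0
```

Call:
servo_tool:
  moves:
    - [0,0,-0.3,0]
    - [0,0,-0.6,0]
    - [0,0,-0.6,0]

```text
time: 31.92
ee_pos: [0.549, -0.0753, 0.204]
tcp_rot: [180.0, -0.0, 176.0]
wrist_force: [-0.1, 0.1, -0.2]
opening: -0.0001
grasp_force: 0.0
```

Call:
servo_tool:
  moves:
    - [0,0,-0.3,0]
    - [0,0,-0.6,0]
    - [0,0,-0.6,0]

```text
time: 32.17
ee_pos: [0.549, -0.0753, 0.1981]
tcp_rot: [180.0, -0.0, 176.0]
wrist_force: [0.2, -0.3, -0.2]
opening: 0.0002
grasp_force: 0.0
```

Call:
servo_tool:
  moves:
    - [0,0,-0.3,0]
    - [0,0,-0.6,0]
    - [0,0,-0.6,0]

```text
time: 32.42
ee_pos: [0.549, -0.0754, 0.1921]
tcp_rot: [180.0, -0.0, 176.0]
wrist_force: [-0.2, 0.2, 0.4]
opening: -0.0
grasp_force: 0.0
```

```bash
python3 a.py
python3 - <<'E'
from workcell import *
import cv2
im=camera("scene")[110:225,250:405,::-1];cv2.imwrite("pics/s6.png",cv2.resize(im,None,fx=5,fy=5,interpolation=cv2.INTER_CUBIC))
E
```

```text
32.4167 [ 0.549  -0.0754  0.1921] [-0.2  0.2  0.4]
scene [(np.float64(0.58), np.float64(1.15)), (np.float64(0.57), np.float64(1.1)), (np.float64(0.47), np.float64(0.9)), (np.float64(0.46), np.float64(0.85))]
side [(np.float64(1.0), np.float64(1.1)), (np.float64(0.92), np.float64(1.05)), (np.float64(0.9), np.float64(1.15)), (np.float64(0.66), np.float64(1.0))]
```

Call:
servo_tool:
  moves:
    - [0,0,-0.2,0]
    - [0,0,-0.4,0]
    - [0,0,-0.4,0]

```text
time: 32.82
ee_pos: [0.5491, -0.0753, 0.1883]
tcp_rot: [180.0, -0.0, 176.0]
wrist_force: [-0.5, 0.3, -0.6]
opening: 0.0003
grasp_force: 0.0
```

Call:
servo_tool:
  moves:
    - [0,0,-0.2,0]
    - [0,0,-0.4,0]
    - [0,0,-0.4,0]

```text
time: 33.07
ee_pos: [0.5491, -0.0754, 0.1844]
tcp_rot: [180.0, -0.0, 176.0]
wrist_force: [-0.7, 0.2, 0.3]
opening: 0.0
grasp_force: 0.0
```

```bash
python3 a.py
python3 - <<'E'
from workcell import *
import cv2
im=camera("scene")[110:225,250:405,::-1];cv2.imwrite("pics/s6.png",cv2.resize(im,None,fx=5,fy=5,interpolation=cv2.INTER_CUBIC))
E
```

```text
33.0667 [ 0.5491 -0.0754  0.1844] [-0.7  0.2  0.3]
scene [(np.float64(0.64), np.float64(1.1)), (np.float64(0.63), np.float64(1.15)), (np.float64(0.52), np.float64(1.05)), (np.float64(0.47), np.float64(0.9))]
side [(np.float64(0.98), np.float64(1.1)), (np.float64(0.97), np.float64(1.05)), (np.float64(0.87), np.float64(1.15)), (np.float64(0.75), np.float64(1.0))]
```

View pics/s6.png

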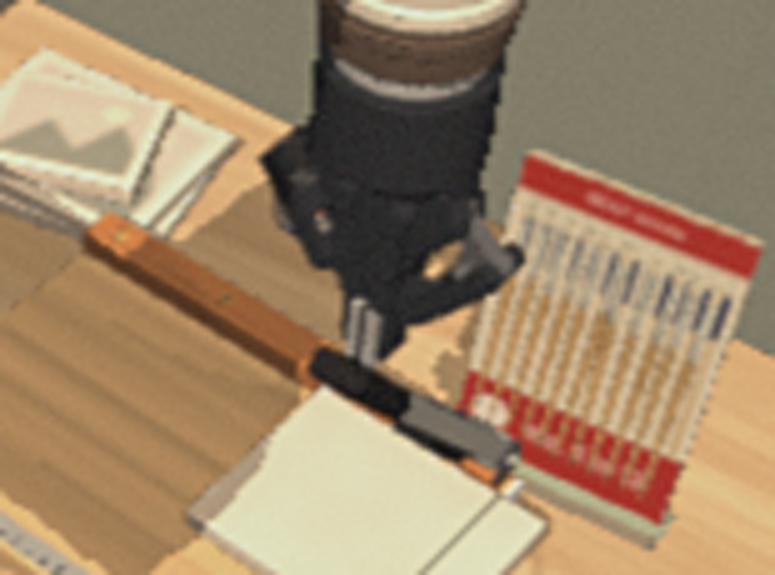

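The shut fingers stand just behind and above the grip, at (370,355), with the bar still raised. Continuing down.

Call:
servo_tool:
  moves:
    - [0,0,-0.2,0]
    - [0,0,-0.4,0]
    - [0,0,-0.4,0]

```text
time: 33.47
ee_pos: [0.5491, -0.0754, 0.1804]
tcp_rot: [180.0, -0.0, 176.0]
wrist_force: [0.6, -0.1, -0.2]
opening: -0.0002
grasp_force: 0.2
```

Call:
servo_tool:
  moves:
    - [0,0,-0.2,0]
    - [0,0,-0.4,0]
    - [0,0,-0.4,0]

```text
time: 33.72
ee_pos: [0.5491, -0.0753, 0.1763]
tcp_rot: [180.0, -0.0, 176.0]
wrist_force: [0.4, 0.1, -0.5]
opening: -0.0003
grasp_force: 0.1
```

Call:
servo_tool:
  moves:
    - [0,0,-0.2,0]
    - [0,0,-0.4,0]
    - [0,0,-0.4,0]

```text
time: 33.97
ee_pos: [0.549, -0.0753, 0.1723]
tcp_rot: [180.0, -0.0, 176.0]
wrist_force: [0.1, 0.2, -0.0]
opening: 0.0
grasp_force: 0.1
```

```bash
python3 a.py
```

```text
33.9667 [ 0.549  -0.0753  0.1723] [ 0.1  0.2 -0. ]
scene [(np.float64(0.74), np.float64(1.15)), (np.float64(0.72), np.float64(1.1)), (np.float64(0.68), np.float64(1.05)), (np.float64(0.49), np.float64(1.0))]
side [(np.float64(1.0), np.float64(1.05)), (np.float64(0.95), np.float64(1.1)), (np.float64(0.88), np.float64(1.0)), (np.float64(0.85), np.float64(1.15))]
```

Contact: the bar is starting to move. Now following its arc.

Call:
servo_tool:
  moves:
    - [-0.4,0.03,-0.3,0]
    - [-0.8,0.06,-0.6,0]
    - [-1.2,0.09,-0.9,0]
    - [-1.6,0.11,-1.2,0]
    - [-2,0.14,-1.5,0]
    - [-2.4,0.17,-1.9,0]
    - [-2.8,0.2,-2.3,0]
    - [-3.2,0.23,-2.8,0]
    - [-3.6,0.26,-3.3,0]
    - [-4,0.29,-3.8,0]
    - [-4.4,0.32,-4.4,0]
    - [-4.7,0.34,-4.9,0]
    - [-5,0.36,-5.4,0]

```text
time: 35.15
ee_pos: [0.4987, -0.0717, 0.1181]
tcp_rot: [180.0, -0.0, 176.0]
wrist_force: [0.4, 0.0, -0.4]
opening: -0.0003
grasp_force: 0.1
```

```bash
python3 a.py
```

```text
35.15 [ 0.4987 -0.0717  0.1181] [ 0.4  0.  -0.4]
scene [(np.float64(0.8), np.float64(0.75)), (np.float64(0.76), np.float64(0.7)), (np.float64(0.69), np.float64(0.8)), (np.float64(0.67), np.float64(0.9))]
side [(np.float64(0.87), np.float64(0.75)), (np.float64(0.86), np.float64(0.7)), (np.float64(0.81), np.float64(0.8)), (np.float64(0.78), np.float64(0.65))]
```

```bash
cat > st.py <<'E'
from h import *
o=get_obs();print(o["time"],o["ee_pos"].round(4),o["wrist_force"].round(1))
for n in("scene","side"):
    im=camera(n).astype(int);mx,mn=im.max(2),im.min(2);S=[]
    for a in np.arange(-.05,1.2,.05):
        t=[]
        for l0,l1,f in((.05,.155,(mx-mn<25)&(mx>55)&(mx<150)),(.165,.235,mx<75)):
            P=[tw(b,[[.0975-l*np.cos(a)+.008*np.sin(a),-.127+w,.051+l*np.sin(a)+.008*np.cos(a)]])[0] for l in(l0,l1) for w in(-.012,.012)]
            m=np.zeros(mx.shape,np.uint8);cv2.fillConvexPoly(m,cv2.convexHull(proj(n,P).round().astype(np.int32)),1);t.append(f[m>0].mean() if m.any() else 0)
        S.append((round(float(t[0]+t[1]),2),round(float(a),2),np.round(t,2).tolist()))
    print(n,sorted(S)[::-1][:4])
E
python3 st.py
```

```text
35.25 [ 0.4983 -0.0717  0.1178] [0.3 0.3 0.7]
scene [(1.64, 0.65, [0.76, 0.88]), (1.51, 0.6, [0.66, 0.85]), (1.45, 0.8, [0.67, 0.78]), (1.45, 0.7, [0.81, 0.65])]
side [(1.53, 0.4, [0.65, 0.88]), (1.48, 0.65, [0.5, 0.98]), (1.46, 0.6, [0.57, 0.89]), (1.46, 0.45, [0.65, 0.81])]
```

Call:
servo_tool:
  moves:
    - [-0.2,0.01,-0.4,0]
    - [-0.4,0.03,-0.8,0]
    - [-0.6,0.04,-1.2,0]
    - [-0.8,0.06,-1.6,0]
    - [-1,0.07,-2,0]
    - [-1.2,0.08,-2.4,0]
    - [-1.4,0.1,-2.9,0]
    - [-1.6,0.11,-3.4,0]
    - [-1.7,0.12,-3.9,0]
    - [-1.8,0.13,-4.4,0]
    - [-1.9,0.14,-4.9,0]
    - [-2,0.14,-5.4,0]
    - [-2.1,0.15,-5.9,0]
    - [-2.2,0.16,-6.4,0]
    - [-2.3,0.17,-6.9,0]

```text
time: 36.6
ee_pos: [0.4761, -0.07, 0.0493]
tcp_rot: [-180.0, -0.0, 176.0]
wrist_force: [-0.4, 0.7, 0.4]
opening: 0.0001
grasp_force: 0.0
```

```bash
python3 st.py
```

```text
36.6 [ 0.4761 -0.07    0.0493] [-0.4  0.7  0.4]
scene [(1.53, -0.05, [0.55, 0.98]), (1.43, 0.0, [0.53, 0.9]), (1.27, 0.05, [0.53, 0.74]), (1.2, 0.1, [0.54, 0.66])]
side [(1.61, -0.05, [0.64, 0.97]), (1.5, 0.0, [0.6, 0.9]), (1.38, 0.05, [0.56, 0.82]), (1.29, 0.1, [0.51, 0.78])]
```

Call:
servo_tool:
  moves:
    - [0,0,-0.3,0]
    - [0,0,-0.6,0]
    - [0,0,-0.9,0]
    - [0,0,-1.2,0]
    - [0,0,-1.2,0]

```text
time: 37.12
ee_pos: [0.4759, -0.07, 0.0371]
tcp_rot: [180.0, -0.0, 176.0]
wrist_force: [-0.2, 0.9, 0.2]
opening: 0.0002
grasp_force: 0.0
```

Call:
servo_tool:
  moves:
    - [0,0,-0.2,0]
    - [0,0,-0.4,0]
    - [0,0,-0.4,0]

```text
time: 37.37
ee_pos: [0.476, -0.07, 0.0334]
tcp_rot: [-180.0, -0.0, 176.0]
wrist_force: [-0.1, -0.5, 0.4]
opening: 0.0001
grasp_force: 0.0
```

Call:
servo_tool:
  moves:
    - [0,0,-0.2,0]
    - [0,0,-0.4,0]
    - [0,0,-0.4,0]

```text
time: 37.62
ee_pos: [0.476, -0.07, 0.0294]
tcp_rot: [180.0, -0.0, 176.0]
wrist_force: [0.2, -0.5, 0.5]
opening: 0.0002
grasp_force: 0.0
```

Call:
servo_tool:
  moves:
    - [0,0,-0.15,0]
    - [0,0,-0.3,0]
    - [0,0,-0.3,0]

```text
time: 37.87
ee_pos: [0.476, -0.0701, 0.0265]
tcp_rot: [180.0, -0.0, 176.0]
wrist_force: [0.4, 0.8, 0.1]
opening: 0.0002
grasp_force: 0.0
```

Call:
servo_tool:
  moves:
    - [0,0,-0.1,0]
    - [0,0,-0.3,0]
    - [0,0,-0.3,0]

```text
time: 38.12
ee_pos: [0.4764, -0.0701, 0.0245]
tcp_rot: [-180.0, 0.0, 176.0]
wrist_force: [-1.8, 0.2, 6.9]
opening: -0.0
grasp_force: 3.5
```

Call:
servo_tool:
  moves:
    - [0,0,-0.1,0]
    - [0,0,-0.2,0]
    - [0,0,-0.2,0]

```text
time: 38.37
ee_pos: [0.4765, -0.0701, 0.0243]
tcp_rot: [-180.0, 0.1, 176.0]
wrist_force: [-10.4, 1.6, 22.8]
opening: -0.0002
grasp_force: 11.7
```

Call:
servo_tool:
  moves:
    - [0,0,-0.1,0]
    - [0,0,-0.2,0]
    - [0,0,-0.2,0]

```text
time: 38.62
ee_pos: [0.4766, -0.0701, 0.0242]
tcp_rot: [-180.0, 0.2, 176.0]
wrist_force: [-17.7, 2.6, 40.3]
opening: -0.0002
grasp_force: 19.8
```

```bash
python3 st.py
```

```text
38.6167 [ 0.4766 -0.0701  0.0242] [-17.7   2.6  40.3]
scene [(1.49, -0.05, [0.6, 0.89]), (1.37, 0.0, [0.56, 0.81]), (1.27, 0.3, [0.31, 0.96]), (1.22, 0.35, [0.23, 0.99])]
side [(1.46, -0.05, [0.53, 0.93]), (1.37, 0.0, [0.51, 0.86]), (1.28, 0.35, [0.31, 0.97]), (1.27, 0.05, [0.48, 0.79])]
```

The bar meets a firm stop at the height expected for level. Retracting.

Call:
servo_tool:
  moves:
    - [0,0,0.4,0]
    - [0,0,0.8,0]
    - [0,0,2,0]
    - [0,0,4,0]
    - [-1,1,7,0]
    - [-2,3,10,0]
    - [-3,6,13,0]
    - [-3,9,16,0]
    - [-3,12,18,0]
    - [-3,15,20,0]
    - [-3,18,20,0]
    - [-3,21,20,0]
    - [-3,24,20,0]
    - [-3,24,20,0]
    - [-3,24,20,0]

```text
time: 39.97
ee_pos: [0.4459, 0.1711, 0.2198]
tcp_rot: [-180.0, -0.0, 176.2]
wrist_force: [0.5, -0.2, -0.2]
opening: 0.0003
grasp_force: 0.0
```

```bash
python3 st.py; python3 m.py; python3 g.py | cut -c1-40
python3 - <<'E'
from workcell import *
import cv2
im=camera("scene")[148:263,213:368,::-1];cv2.imwrite("pics/s7.png",cv2.resize(im,None,fx=5,fy=5,interpolation=cv2.INTER_CUBIC))
E
```

```text
39.9667 [0.4459 0.1711 0.2198] [ 0.5 -0.2 -0.2]
scene [(1.04, -0.05, [0.05, 0.99]), (0.95, 0.0, [0.04, 0.91]), (0.7, 0.05, [0.05, 0.66]), (0.51, 0.1, [0.05, 0.46])]
side [(0.98, -0.05, [0.03, 0.96]), (0.86, 0.0, [0.03, 0.83]), (0.7, 0.05, [0.03, 0.67]), (0.55, 0.1, [0.03, 0.52])]
[0.4462917  0.16904863 0.21997902] tcp board y 0.10933657832082624 [-1.03320109  0.2680566  -0.35181275]
-0.025 edge -180.0 line -151.5 -147.5
-0.01 edge -180.0 line -139.49999999999997 -147.5
0.01 edge -180.5 line -139.99999999999997 -147.0
0.04 edge -179.5 line -151.0 -147.5
0.06 edge -180.5 line -151.5 -147.0
metal [np.float64(-148.5), np.float64(-149.5), np.float64(-150.0), np.float64(-150.0), np.float64(-149.5), np.float64(-150.0)]
[[315, 188], [332, 202], [308, 226], [291, 214]]
near edge ideal [[287.0, 211.5], [332.7, 241.9], [359.4, 213.9], [314.5, 186.5]]
-0.05 near -36.99999999999999 far [218, 
-0.07 near -36.99999999999999 far [220, 
-0.09 near -36.99999999999999 far [220, 
-0.11 near -22.99999999999998 far [177, 
-0.13 near -22.49999999999998 far [173, 
-0.15 near -37.49999999999999 far [179, 
-0.165 near -36.99999999999999 far [222,
```

```bash
python3 -c "
from workcell import *
print(job_done())"
```

```text
the job is handed in; nothing more can be done
None
```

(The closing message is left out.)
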